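# Release the food can from its ratchet holder

## Task

Two one-handed clamp holders stand on the worktop, one gripping the food can, the other the pepper mill. Release the food can: lift the ratchet pawl of its holder clear of the toothed bar and leave it raised, then draw the bar fully back by its knob so that the jaw stands away from the can, and let go. The can stays standing in its place, and the holder with the pepper mill stays clamped as it is.

Things in the scene. Friction and masses are not known exactly. Their poses are not given: they have to be found in the camera images.
- can_centre (a point): centre (half-way up) of the food can: labelled metal can, diameter 74, height 110, standing loose on the 12 thick, 84 wide wooden base of its holder, between two flat jaws. The holder is fixed to the worktop; its bar points from the can roughly to the robot's right (-y, within 13 degrees). The two like holders may have changed places: the one to open is this, with the can.
- can_pawl_grip (a point): centre of the pawl's grip on the can's holder: black barrel, diameter 16, 30 long, level across the bar, 85 above the worktop when down; pinch its two ends from above (holder at most 58 high round it). Axes, pawl down: x along the bar toward the can, y along barrel and pivot, z up. The pivot lies 53 from the centre along -x (toward the knob) and 35 below; the barrel rises on an arc about it.
- can_pawl (a joint): angle of that pawl: 0 is down in the teeth (locked), grows as it is lifted, stop at 0.9 rad. The nose is out of the teeth from 0.13 rad. The stiff pivot (about 1.5 N at the barrel) holds the pawl wherever it is left.
- can_knob (a point): grip point of the knob of the can holder's toothed bar: an upright black post of diameter 22 (25 at the cap), from 22 to 85 above the worktop, the point on its axis at 66; it stands at the end of the bar 98 from the pawl's barrel (pawl down). Site axes: x along the bar toward the can, y across it, z up; the bar draws straight out along -x.
- can_bar (a joint): how far that bar with its jaw is drawn out: 0 with the jaw at the can, stop at 0.035 m (fully back). It slides with about 3 N of friction; with the pawl down the teeth block it after 1 mm.
- mill_centre (a point): centre (half-way up) of the wooden pepper mill, diameter 58, height 170, standing loose in the other holder, which is to be left alone; that holder's knob stands 16 nearer to its pawl.
- mill_pawl (a joint): angle of the pawl of the pepper mill's holder, rad: 0 is locked; to be left at 0.
- mill_bar (a joint): how far the bar of the pepper mill's holder is drawn out, m; to be left at 0.
Things that resemble listed ones, but are neither listed nor needed, are in the scene too. Leave any purple look-alike of the part that bears can_centre alone.

How it is judged:
By the outcome, as a careful person would: the job done as asked, in the order asked, and still so for the second after the job is handed in, with the robot touching nothing.
It also fails if it takes over 32 s, if anything falls off the work surface, if the arm or the gripper's body presses on something with over 40 N, if the wrist force passes 120 N, or if a joint passes its speed limit or range.

## Robot

A 6-joint arm with a two-finger parallel gripper is mounted at the origin on a cart in front of the work surface, level with it; the furniture and walls round the work are solid. World frame = base frame: x ahead of the robot, y to its left, z up, the work surface at z = 0. Lengths are in mm, angles in rad, forces in N, time in s.
With the tool pointing down it reaches from about 275 to 725 mm from the base axis. Payload 5.6 kg.
Tool frame: the origin (TCP) lies between the finger pads; the fingertips stand 19 mm ahead of it and the grasp point (between the pads) is the TCP (bot.tips_ahead is the distance from the TCP to the fingertips, in mm); z points along the fingers, y is the line along which they close (so a half turn about z gives the same grasp; the last joint's range is limited). The gripper opens to 85 mm and grips with 20 to 120 N. Pads are 22 mm wide; open, the fingers measure 114 mm over their backs; the gripper's body (76 mm by 85 mm) begins 54 mm behind the grasp point. The pads swing forward as they close: fully open they stand 13 mm farther back than shut.
Start: joints at [-1.02, 0.255, 0.108, 0, -1.424, -0.285], TCP at [144.495, -530.673, 250.283] pointing down, gripper open.
Joint ranges: [-2.95, 2.95], [-1.21, 1.97], [-1.09, 1.5], [-2.87, 1.71], [-2.94, -0.07], [-3.05, 3.05]. Speed limits (rad/s): [2.57, 2.57, 3.14, 3.14, 3.14, 3.14].

## Interface

Orientations are given as a rotation vector (axis times angle).
In Python, from workcell import bot, optics, workorder gives the robot as it stands.
- The arm moves only by the shell command python3 -m crank 'ROWS' [OPENING] [FORCE]. ROWS is JSON, a list of rows, each a list of 4 numbers: the shift along the world's x, y, z in m, then the turn about the world's z in degrees. In form: [[x, y, z, spin], ...]. A call has 1 to 12 rows; each row shifts and turns the commanded pose from where the row before left it; what a row does not reach is not made up. A row lasts 1/12 s, in which the tool goes at most 41.7 mm and 7.16 degrees, less where a joint would pass 70% of its speed; a pose out of reach is approached as far as the arm can. A call with a gripper value outside its range is refused whole. OPENING is the closure, from -1 (fully open) to 1 (shut), set as the call begins (- or left out, the last holds). The fingers move at their own pace and stop on an object; FORCE is the grip in N (left out, the last holds). Time passes only in rows, so rows that do not move let the fingers close. It gives the time, the measured TCP pose, the force and the opening at its end, in the units of the state.
- bot.get_obs(): the state, without advancing time (a new reading comes with each control period).
- optics.grab_frame(name): name is "side" or "top" or "wrist"; returns the picture (480x640x3 uint8, red, green, blue); there is no depth.
- optics.camera_params(name): a dict with "mtx" (3x3 intrinsics, pixels), "distortion" ([k1, k2, p1, p2, k3] as OpenCV has them; the pictures are not rectified), "origin" and "orientation" of the camera in the world; the wrist camera has in their place "tool_from_camera" (4x4, takes a point from camera to tool coordinates, whose origin is the TCP and whose axes are the flange's). Camera axes: x right, y down, z forward; pixel columns grow to the right and rows downward; lengths in mm; the calibration is good to about 2 mm. A picture is of the moment at which its call begins: read the wrist's pose just before it. camera_params takes no time and is no camera call.
- workorder.hand_in(): hands the job in, once; it reports no verdict.
The state is a dict: "clock": time; "q": joint angles; "qvel": joint speeds; "joint_torque": joint torques, N m; "tool_pos": TCP position; "ee_rot": TCP orientation; "wrist_force": force on the tool from outside, world axes, zero at the start; "moment": the same for the moment, N m; "opening": finger opening in mm.
Only numpy, scipy, OpenCV 4.12 (cv2) and the standard library are available. Lean on these libraries where they do the work, as an engineer would, in place of code of your own. Each camera call takes 0.05 s, during which the arm holds its last target. There are 200 camera calls.

## Working session

There is one attempt and no reset: what is moved stays moved. The work goes in short steps, Python scripts to look and compute and a shell command to move; the robot and the scene stay as the last step left them, time stands still between calls to the robot, and variables do not carry over. Pictures are saved under pics/ and viewed, on a budget of 10 in all, crops included, one or two more only if the job needs it, and the job is handed in when it is done.

```bash
mkdir -p pics; ls; python3 - <<'E'
from workcell import bot, optics
import cv2
for n in("top","side"):
    cv2.imwrite(f"pics/{n}0.png",optics.grab_frame(n)[:,:,::-1])
    p=optics.camera_params(n);print(n,p)
print(bot.get_obs())
E
```

```text
pics
top {'mtx': array([[544.81737294,   0.        , 313.48898397],
       [  0.        , 544.81737294, 234.96809448],
       [  0.        ,   0.        ,   1.        ]]), 'distortion': array([-0.05144054,  0.        ,  0.        ,  0.        ,  0.        ]), 'origin': array([ 213.29205576,   21.79810416, 1467.26724101]), 'orientation': array([-2.13573833,  2.17687255, -0.11494985])}
side {'mtx': array([[444.03757852,   0.        , 325.81613469],
       [  0.        , 444.03757852, 238.923279  ],
       [  0.        ,   0.        ,   1.        ]]), 'distortion': array([-0.0083285,  0.       ,  0.       ,  0.       ,  0.       ]), 'origin': array([-145.9393195 , -821.35692099,  560.54453146]), 'orientation': array([-1.96854235,  0.55103359, -0.34607567])}
{'clock': 0.1, 'q': array([-1.02038975e+00,  2.55698147e-01,  1.07116130e-01, -4.30285541e-04,
       -1.42392593e+00, -2.84583326e-01]), 'qvel': array([ 0.0007477 , -0.00269346,  0.0032751 ,  0.00166603,  0.00071367,
       -0.00116994]), 'joint_torque': array([-1.54748257e-03, -3.87603450e+01,  2.38473862e+01,  5.37779957e+00,
       -3.76709533e-03, -2.56443528e-06]), 'tool_pos': array([ 144.41886505, -530.25992728,  249.47248995]), 'ee_rot': array([ 4.16186721e-01, -3.11359430e+00, -2.72847969e-03]), 'wrist_force': array([ 0.08138846,  0.14637407, -0.64758248]), 'moment': array([-0.06104894, -0.01279271,  0.00077253]), 'opening': 85.72703989364457}
```

View pics/top0.png

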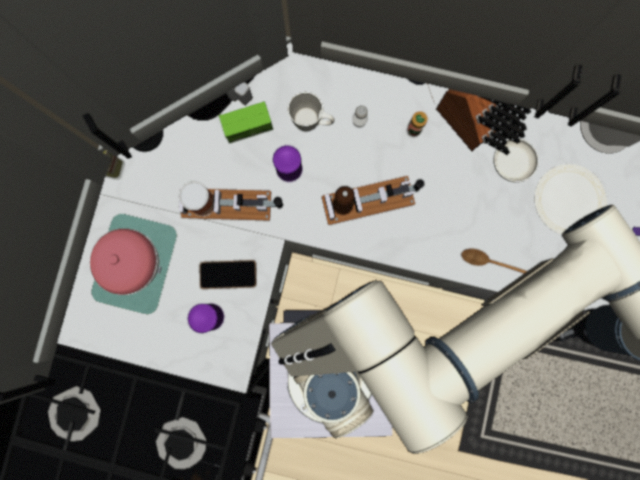

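View pics/side0.png

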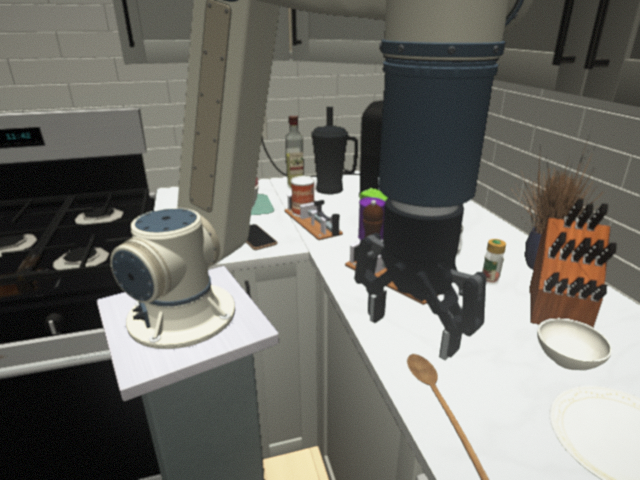

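The top view shows two holders. The one at (195,197) has a white-lidded, red-labelled can with its knob at about (279,203). The other, at (344,200), has the brown mill with its knob at about (419,184). The purple look-alikes are at (287,160) and (203,318). The first holder fits: it grips the can, and its bar points right, towards -y. An enlarged crop should confirm this.

```bash
cat > h.py <<'E'
import numpy as np,cv2
from scipy.spatial.transform import Rotation as R
from workcell import bot,optics
def ray(name,uv,z,T=None):
    "pixel -> world point at height z (mm)"
    p=optics.camera_params(name)
    d=np.append(cv2.undistortPoints(np.array([[uv]],float),p['mtx'],p['distortion'])[0,0],1)
    if name!='wrist': o,r=np.array(p['origin']),R.from_rotvec(p['orientation']).as_matrix()
    else:
        M=np.array(p['tool_from_camera']);Rt=R.from_rotvec(T[1]).as_matrix()
        o=Rt@M[:3,3]+T[0];r=Rt@M[:3,:3]
    d=r@d
    return o+d*(z-o[2])/d[2]
E
python3 - <<'E'
from h import *
im=cv2.imread('pics/top0.png')[165:235,170:290]
cv2.imwrite('pics/crop1.png',cv2.resize(im,None,fx=6,fy=6,interpolation=cv2.INTER_CUBIC))
for uv,z in(((195,196),122),((279,203),85),((260,202),85),((344,200),182),((419,184),85)): print(uv,ray('top',uv,z).round(1))
print(optics.camera_params('wrist'))
E
```

```text
(195, 196) [476. 331. 122.]
(279, 203) [460.2 121.8  85. ]
(260, 202) [463.8 170.8  85. ]
(344, 200) [447.  -40.9 182. ]
(419, 184) [ 502.7 -240.5   85. ]
{'mtx': array([[418.76548185,   0.        , 312.92681381],
       [  0.        , 418.76548185, 236.69022721],
       [  0.        ,   0.        ,   1.        ]]), 'distortion': array([-0.01905502,  0.        ,  0.        ,  0.        ,  0.        ]), 'tool_from_camera': array([[-8.61031304e-04, -9.55607667e-01, -2.94640876e-01,
         7.32953890e+01],
       [ 9.99999595e-01, -8.99447061e-04, -5.13319209e-06,
         4.63699942e-01],
       [-2.60108552e-04, -2.94640761e-01,  9.55608055e-01,
        -1.24444234e+02],
       [ 0.00000000e+00,  0.00000000e+00,  0.00000000e+00,
         1.00000000e+00]])}
```

View pics/crop1.png

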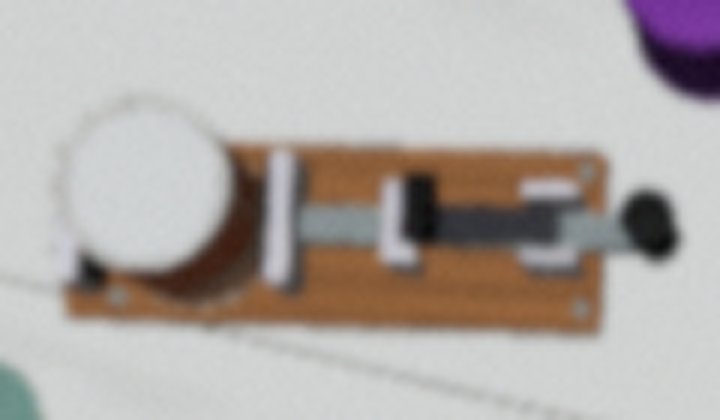

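The crop confirms it: white can lid at crop (150,188), black barrel at (420,207), knob at (650,224). I'll compute their positions.

```bash
python3 - <<'E'
from h import *
f=lambda x,y:(170+x/6-.4,165+y/6-.4)
c=ray('top',f(150,188),122);b=ray('top',f(420,205),89);k=ray('top',f(650,222),82)
print(c,b,k,np.linalg.norm((k-b)[:2]),np.degrees(np.arctan2(*(k-b)[[1,0]])),np.degrees(np.arctan2(*(k-c)[[1,0]])))
o=bot.get_obs();r=R.from_rotvec(o['ee_rot']).as_matrix();print(r.round(3),np.degrees(np.arctan2(r[1],r[0])))
E
```

```text
[476.18796558 331.99012456 122.        ] [472.6694099  222.94662204  89.        ] [464.45367913 124.73464119  82.        ] 98.55501720032997 -94.78183272385192 -93.24048400636246
[[-0.965 -0.263 -0.001]
 [-0.263  0.965  0.002]
 [ 0.     0.002 -1.   ]] [-164.77307465  105.22691807  107.57058719]
```

Barrel to knob measures 98.6 mm against 98 expected. The bar points to about -94°, so the tool y axis should lie at about 176°, a turn of +71°. I'll move above the barrel at z = 250, which clears the mill.

```bash
python3 -m crank '[[0.0137,0.0314,0,2.95],[0.0137,0.0314,0,2.95],[0.0137,0.0314,0,2.95],[0.0137,0.0314,0,2.95],[0.0137,0.0314,0,2.95],[0.0137,0.0314,0,2.95],[0.0137,0.0314,0,2.95],[0.0137,0.0314,0,2.95],[0.0137,0.0314,0,2.95],[0.0137,0.0314,0,2.95],[0.0137,0.0314,0,2.95],[0.0137,0.0314,0,2.95]]' -1 30
python3 -m crank '[[0.0137,0.0314,0,2.95],[0.0137,0.0314,0,2.95],[0.0137,0.0314,0,2.95],[0.0137,0.0314,0,2.95],[0.0137,0.0314,0,2.95],[0.0137,0.0314,0,2.95],[0.0137,0.0314,0,2.95],[0.0137,0.0314,0,2.95],[0.0137,0.0314,0,2.95],[0.0137,0.0314,0,2.95],[0.0137,0.0314,0,2.95],[0.0137,0.0314,0,2.95]]'
python3 -m crank '[[0,0,0,0],[0,0,0,0],[0,0,0,0]]'
python3 - <<'E'
from h import *
o=bot.get_obs();print(o['tool_pos'],o['ee_rot'].tolist());cv2.imwrite('pics/w1.png',optics.grab_frame('wrist')[:,:,::-1])
E
```

```text
clock: 1.1
tool_pos: [308.8, -152.2, 250.2]
ee_rot: [-1.347, 2.838, 0.0]
wrist_force: [1.2, -0.5, -0.1]
opening: 85.0
clock: 2.1
tool_pos: [473.4, 224.5, 249.8]
ee_rot: [2.146, -2.293, -0.0]
wrist_force: [0.3, -1.5, -0.1]
opening: 85.1
clock: 2.35
tool_pos: [473.0, 222.7, 249.7]
ee_rot: [2.142, -2.296, -0.0]
wrist_force: [0.4, 0.6, 0.1]
opening: 85.7
[472.99256453 222.72873122 249.7276755 ] [2.1420531716664257, -2.2961176147956723, -0.00012703629703947]
```

View pics/w1.png

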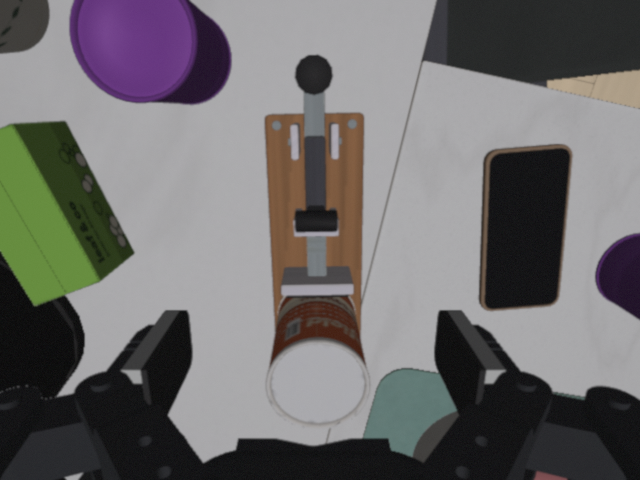

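The wrist view shows the barrel at (317,220), the knob cap at (314,75) and the can lid at (318,384). The tool is well aligned with the bar.

```bash
python3 - <<'E'
from h import *
T=([472.99,222.73,249.73],[2.14205,-2.29612,-0.000127])
b=ray('wrist',(317,220),87);bl=ray('wrist',(297,220),85);br=ray('wrist',(338,220),85);k=ray('wrist',(314,75),85);c=ray('wrist',(318,384),122)
print(b,k,c,np.linalg.norm((k-b)[:2]),np.linalg.norm(bl-br))
for d in(c-b,b-k,c-k,bl-br):print(np.degrees(np.arctan2(d[1],d[0])))
r=R.from_rotvec(T[1]).as_matrix();print(r.round(3),np.degrees(np.arctan2(r[1],r[0])))
E
```

```text
Traceback (most recent call last):
  File "h.py", line 10, in ray
    M=np.array(p['tool_from_camera']);Rt=R.from_rotvec(T[1]).as_matrix()
                                                       ~^^^
TypeError: 'NoneType' object is not subscriptable
```

```bash
python3 - <<'E'
from h import *
T=([472.99,222.73,249.73],[2.14205,-2.29612,-0.000127])
f=lambda uv,z:ray('wrist',uv,z,T)
b=f((317,220),87);bl=f((297,220),85);br=f((338,220),85);k=f((314,75),85);c=f((318,384),122)
print(b,k,c,np.linalg.norm((k-b)[:2]),np.linalg.norm(bl-br))
for d in(c-b,b-k,c-k,bl-br):print(np.degrees(np.arctan2(d[1],d[0])))
r=R.from_rotvec(T[1]).as_matrix();print(r.round(3),np.degrees(np.arctan2(r[1],r[0])))
E
```

```text
[471.78217524 224.72009031  87.        ] [467.19142388 128.26582304  85.        ] [478.84726253 335.23144722 122.        ] 96.56345412721964 29.264439730986552
86.34200908859215
87.27505748638694
86.77663546801556
-4.022264031197299
[[-0.069 -0.998 -0.001]
 [-0.998  0.069 -0.001]
 [ 0.001  0.001 -1.   ]] [ -93.97639161  176.02354867 -140.19850453]
```

```bash
python3 -m crank '[[-0.001,0.001,-0.02,0.5],[0,0,-0.03,0],[0,0,-0.03,0],[0,0,-0.03,0],[0,0,-0.025,0],[0,0,-0.02,0],[0,0,-0.01,0],[0,0,0,0],[0,0,0,0]]'
python3 - <<'E'
from h import *
cv2.imwrite('pics/w2.png',optics.grab_frame('wrist')[:,:,::-1])
E
```

```text
clock: 3.15
tool_pos: [472.7, 223.6, 86.2]
ee_rot: [-2.152, 2.288, -0.001]
wrist_force: [0.5, -0.5, 1.0]
opening: 85.5
```

View pics/w2.png

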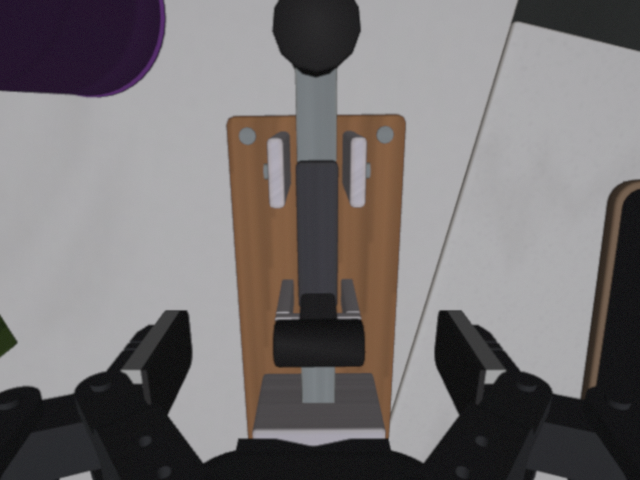

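The barrel is at (319,342), midway between the fingers. I'll check its position once more, then close.

```bash
python3 - <<'E'
from h import *
o=bot.get_obs();T=(o['tool_pos'],o['ee_rot'])
print(T[0],ray('wrist',(319,342),85,T),ray('wrist',(316,25),83,T))
E
python3 -m crank '[[0,0,0,0],[0,0,0,0],[0,0,0,0],[0,0,0,0],[0,0,0,0],[0,0,0,0],[0,0,0,0],[0,0,0,0]]' 1 30
```

```text
[473.1391823  224.09049818  86.8703225 ] [472.75737672 226.80484814  85.        ] [467.91064624 128.11446201  83.        ]
clock: 3.87
tool_pos: [471.3, 224.2, 85.8]
ee_rot: [2.153, -2.287, -0.002]
wrist_force: [-6.1, 1.4, 7.2]
opening: 29.0
```

The barrel is gripped at 29 mm. Next I'll lift it along the arc to about 0.6 rad.

```bash
python3 -m crank '[[-0.0001,-0.0018,0.0026,0],[-0.0001,-0.002,0.0025,0],[-0.0001,-0.0021,0.0024,0],[-0.0001,-0.0022,0.0023,0],[-0.0001,-0.0023,0.0022,0],[-0.0001,-0.0024,0.0021,0],[-0.0001,-0.0025,0.002,0],[-0.0002,-0.0026,0.0018,0],[-0.0002,-0.0027,0.0017,0],[-0.0002,-0.0028,0.0015,0],[-0.0002,-0.0028,0.0014,0],[-0.0002,-0.0029,0.0013,0]]'
python3 -m crank '[[0,0,0,0],[0,0,0,0],[0,0,0,0]]'
```

```text
clock: 4.87
tool_pos: [469.6, 195.9, 108.5]
ee_rot: [-2.153, 2.288, 0.004]
wrist_force: [-2.1, 4.6, -2.8]
opening: 29.8
clock: 5.12
tool_pos: [469.7, 195.4, 108.7]
ee_rot: [2.152, -2.287, -0.003]
wrist_force: [-5.1, 3.2, -0.0]
opening: 29.6
```

Forces stayed small. I'll open the gripper and rise straight up, then look.

```bash
python3 -m crank '[[0,0,0,0],[0,0,0,0],[0,0,0,0],[0,0,0,0],[0,0,0,0],[0,0,0.01,0],[0,0,0.02,0],[0,0,0.03,0],[0,0,0.03,0],[0,0,0,0],[0,0,0,0]]' -1
python3 - <<'E'
from h import *
o=bot.get_obs();print(o['tool_pos'],o['ee_rot'].tolist());cv2.imwrite('pics/w3.png',optics.grab_frame('wrist')[:,:,::-1])
E
```

```text
clock: 6.03
tool_pos: [471.7, 195.4, 201.8]
ee_rot: [-2.15, 2.284, -0.001]
wrist_force: [0.3, -1.0, -0.7]
opening: 85.5
[471.66608333 195.44942342 201.79714459] [-2.149602104622563, 2.2838173766787353, -0.0012068312932419227]
```

View pics/w3.png

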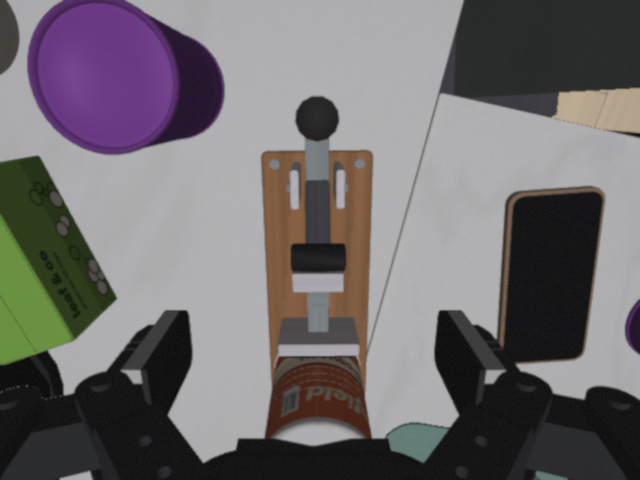

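The barrel now shows at (319,257), shifted toward the knob; the knob cap is at (317,118).

```bash
python3 - <<'E'
from h import *
o=bot.get_obs();T=(o['tool_pos'],o['ee_rot'])
print(T[0],ray('wrist',(319,257),109,T),ray('wrist',(319,257),85,T),ray('wrist',(317,118),84,T),'barrel len',np.linalg.norm(ray('wrist',(292,257),109,T)-ray('wrist',(346,257),109,T)))
r=R.from_rotvec(T[1]).as_matrix();print(np.degrees(np.arctan2(r[1],r[0])))
E
```

```text
[470.73939584 195.01714394 200.03502434] [469.42247403 199.22384874 109.        ] [469.64743798 207.9401301   85.        ] [466.08099175 126.68116883  84.        ] barrel len 29.513663102423543
[-93.47661562 176.52328572  46.40294244]
```

The barrel is raised (apparent length fits z = 109), and the knob is at (466.2, 127). I'll go over it and down to z = 66.

```bash
python3 -m crank '[[-0.002,-0.025,0,0],[-0.002,-0.025,0,0],[-0.001,-0.018,-0.01,0],[0,0,-0.03,0],[0,0,-0.03,0],[0,0,-0.03,0],[0,0,-0.02,0],[0,0,-0.014,0],[0,0,0,0],[0,0,0,0]]'
python3 -m crank '[[0,0,0,0],[0,0,0,0],[0,0,0,0],[0,0,0,0],[0,0,0,0],[0,0,0,0],[0,0,0,0],[0,0,0,0],[0,0,0,0]]' 1 40
```

```text
clock: 6.92
tool_pos: [464.3, 126.1, 64.0]
ee_rot: [2.15, -2.285, -0.001]
wrist_force: [-1.8, -0.2, -0.1]
opening: 85.2
clock: 7.67
tool_pos: [466.0, 127.0, 65.6]
ee_rot: [-2.153, 2.287, -0.001]
wrist_force: [-0.8, 0.5, 5.3]
opening: 23.2
```

The knob is gripped (23.2 mm, low force). I'll draw it out 36 mm along (-0.058, -0.998).

```bash
python3 -m crank '[[-0.0002,-0.003,0,0],[-0.0002,-0.003,0,0],[-0.0002,-0.003,0,0],[-0.0002,-0.003,0,0],[-0.0002,-0.003,0,0],[-0.0002,-0.003,0,0],[-0.0002,-0.003,0,0],[-0.0002,-0.003,0,0],[-0.0001,-0.003,0,0],[-0.0001,-0.003,0,0],[-0.0001,-0.003,0,0],[-0.0001,-0.003,0,0]]'
python3 -m crank '[[0,0,0,0],[0,0,0,0],[0,0,0,0]]'
```

```text
clock: 8.67
tool_pos: [464.3, 91.7, 65.6]
ee_rot: [-2.151, 2.286, 0.0]
wrist_force: [-3.4, 18.6, 5.2]
opening: 22.9
clock: 8.92
tool_pos: [464.2, 91.9, 65.6]
ee_rot: [-2.151, 2.286, 0.001]
wrist_force: [-2.4, 5.8, 6.1]
opening: 22.8
```

It moved 35 mm. A further 3 mm pull should show whether that is the stop.

```bash
python3 -m crank '[[0,-0.001,0,0],[0,-0.001,0,0],[0,-0.001,0,0],[0,0,0,0],[0,0,0,0]]'
```

```text
clock: 9.33
tool_pos: [464.4, 91.7, 65.5]
ee_rot: [-2.148, 2.283, 0.005]
wrist_force: [-4.7, 18.6, 5.9]
opening: 23.0
```

The tool stays put while force builds to 19 N, so the bar is at its stop. I'll ease off, release, rise and look.

```bash
python3 -m crank '[[0,0.0015,0,0],[0,0.001,0,0],[0,0,0,0]]'
python3 -m crank '[[0,0,0,0],[0,0,0,0],[0,0,0,0],[0,0,0,0],[0,0,0,0],[0,0,0,0],[0,0,0.02,0],[0,0,0.03,0],[0,0,0.035,0],[0,0,0.035,0],[0,0,0.03,0],[0,0,0,0]]' -1
python3 -m crank '[[0,0,0,0],[0,0,0,0]]'
python3 - <<'E'
from h import *
o=bot.get_obs();T=(o['tool_pos'],o['ee_rot']);print(T)
w=optics.grab_frame('wrist')[:,:,::-1];cv2.imwrite('pics/w4.png',w)
t=optics.grab_frame('top')[:,:,::-1][130:250,160:440];cv2.imwrite('pics/t4.png',cv2.resize(t,None,fx=2.8,fy=2.8,interpolation=cv2.INTER_CUBIC))
E
```

```text
clock: 9.58
tool_pos: [464.2, 91.8, 65.6]
ee_rot: [-2.151, 2.285, 0.001]
wrist_force: [-2.4, 7.3, 6.5]
opening: 22.9
clock: 10.58
tool_pos: [466.8, 90.9, 221.8]
ee_rot: [-2.147, 2.279, -0.009]
wrist_force: [1.8, 0.6, 0.3]
opening: 85.3
clock: 10.75
tool_pos: [463.2, 90.2, 214.5]
ee_rot: [2.152, -2.288, -0.001]
wrist_force: [-0.6, 0.6, 0.3]
opening: 85.2
(array([463.17417269,  90.23635709, 214.47199173]), array([ 2.15248142e+00, -2.28754770e+00, -1.07303222e-03]))
```

View pics/w4.png

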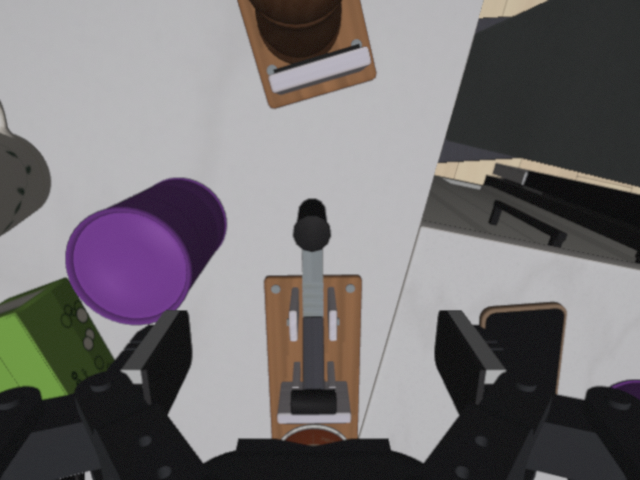

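View pics/t4.png

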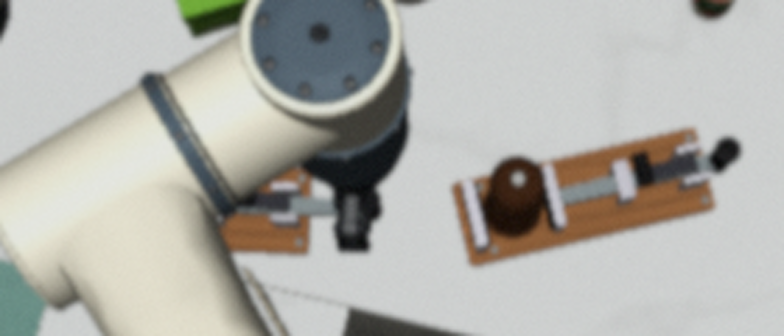

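The bar is drawn out and the mill's holder is unchanged. The barrel shows at (314,401), above the retracted jaw. The can is partly hidden, so I'll shift for one clear look at it and the pawl.

```bash
python3 -m crank '[[0,0.02,0.03,0],[0,0.03,0.02,0],[0,0.03,0,0],[0,0.03,0,0],[0,0.02,0,0],[0,0,0,0],[0,0,0,0],[0,0,0,0]]'
python3 - <<'E'
from h import *
o=bot.get_obs();T=(o['tool_pos'],o['ee_rot']);print(T[0],T[1].tolist())
w=optics.grab_frame('wrist')[:,:,::-1];cv2.imwrite('pics/w5.png',w)
E
```

```text
clock: 11.52
tool_pos: [463.4, 220.0, 264.1]
ee_rot: [2.152, -2.286, 0.0]
wrist_force: [-0.0, 0.4, 0.1]
opening: 85.2
[463.35205656 219.95390184 264.12606449] [2.1519927141679633, -2.2859093028765534, 0.00012335170393738544]
```

View pics/w5.png

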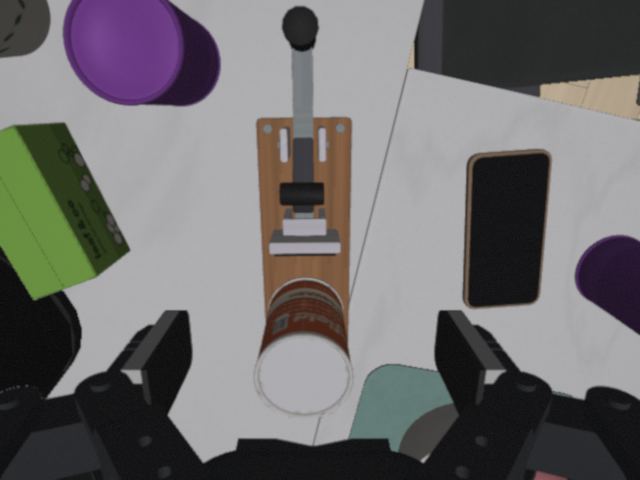

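```bash
python3 - <<'E'
from h import *
from workcell import workorder
o=bot.get_obs();T=(o['tool_pos'],o['ee_rot']);f=lambda uv,z:ray('wrist',uv,z,T)
print('barrel',f((302,194),109),np.linalg.norm(f((280,194),109)-f((324,194),109)),'knob',f((300,26),85),'can',f((303,374),122))
print(workorder.hand_in())
E
```

```text
barrel [471.27612207 200.83455431 109.        ] 29.844110350384 knob [465.73614501  93.03418012  85.        ] can [479.4591973  333.57144259 122.        ]
the job is handed in; nothing more can be done
None
```

The food can is released and the job is handed in, at about 11.6 s on the robot's clock. No verdict was reported.

I pinched the pawl's barrel, lifted it about 0.6 rad along its arc, and left it raised. I then gripped the knob and drew the bar straight back 35 mm to its stop. A further 3 mm pull raised the force to 19 N without moving it. I eased off, let go and backed clear.

The last checks, all from camera images, agreed with one another:
- **Pawl:** the barrel is still raised. It sits near y = 201 at 109 mm height, and its apparent length of 29.8 mm fits the true 30 mm.
- **Bar:** the knob is at y = 93, about 34 mm further out than before, and the jaw stands clear of the can.
- **Can:** it is still standing, at (479, 334) against (479, 335) before, a difference within measuring error.
- **Mill holder:** it looks unchanged and still clamped in the top view. I checked it only by eye.

Wrist force peaked near 19 N in the readings taken at the end of each move.

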